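Fit the spacer of a stitching clamp and hold the cheek against it

ROBOT

A 6-joint arm with a two-finger parallel gripper is mounted at the origin on the work surface. World frame = base frame: x ahead of the robot, y to its left, z up, the work surface at z = 0. Lengths are in mm, angles in rad, forces in N, time in s.
With the tool pointing down it reaches from about 400 to 925 mm from the base axis. Payload 12.5 kg.
Tool frame: the origin (TCP) lies on the centre line of the jaws, within the pads' length; the fingertips stand 14 mm ahead of it and the grasp point (between the pads) lies 5 mm behind it; z points along the fingers, x is the direction in which the jaws open and shut, and the axes are right-handed (so a half turn about z gives the same grasp; the last joint's range is limited). The gripper opens to 95 mm and grips with 3 to 60 N. Pads are 20 mm wide; open, the fingers measure 119 mm over their backs; the gripper's body (75 mm by 180 mm) begins 59 mm behind the grasp point.
Start: joints at [1.234, 0.491, 1.559, -0, 1.092, -0.106], TCP at [142.954, 608.45, 208.361] pointing down, gripper open.
Joint ranges: [-3.1, 3.1], [-0.84, 2.19], [0.05, 2.79], [-1.13, 4.28], [0.06, 2.93], [-2.69, 2.69]. Speed limits (rad/s): [2.22, 2.22, 2.79, 3.14, 3.14, 3.14].

INTERFACE

Orientations are given as [roll, pitch, yaw] about the fixed x, y, z axes, in that order (R = Rz(yaw) Ry(pitch) Rx(roll)).
In Python, from cell import state, read_camera, job_done gives the robot as it stands.
- The arm moves only by the shell command python3 -m handwheel 'ROWS'. ROWS is JSON, a list of rows, each an object of numbers: "hand": the finger opening in m, from 0 to 0.0951; "x", "y", "z": the shift along the world's x, y, z in m; "spin": the turn about the world's z in units of 5 degrees (1.0 is 5 degrees). In form: [{"hand": .., "x": .., "y": .., "z": .., "spin": ..}, ...]. A call has 1 to 20 rows; each row is the pose to reach, as a shift and turn from the pose commanded when the call began; what a row does not reach only later rows make up. A row lasts 1/12 s, in which the tool goes at most 41.7 mm and 7.16 degrees, less where a joint would pass 70% of its speed; a pose out of reach is approached as far as the arm can. A call with a gripper value outside its range is refused whole. The fingers move at their own pace and stop on an object; the grip force is fixed at half the most. Time passes only in rows, so rows that repeat a pose let the fingers close. It gives the time, the measured TCP pose, the force and the opening at its end, in the units of the state.
- state(): the state, without advancing time (a new reading comes with each control period).
- read_camera(name): name is "side" or "top" or "wrist"; returns a dict with "img" (480x640x3 uint8, red, green, blue), "fx", "fy", "cx", "cy" (pixels), "T" (4x4, takes a point from camera to world coordinates). Camera axes: x right, y down, z forward; pixel columns grow to the right and rows downward; lengths in mm; the calibration is good to about 2 mm. A picture is of the moment at which its call begins. There is no depth.
- job_done(): hands the job in, once; it reports no verdict.
The state is a dict: "t": time; "joints": joint angles; "qvel": joint speeds; "tau": joint torques, N m; "eef_pos": TCP position; "tcp_rot": TCP orientation; "ft_force": force on the tool from outside, world axes, zero at the start; "moment": the same for the moment, N m; "opening": opening from 0.0 (shut) to 1.0 (fully open).
Only numpy, scipy, OpenCV 4.12 (cv2) and the standard library are available. Lean on these libraries where they do the work, as an engineer would, in place of code of your own. Each camera call takes 0.05 s, during which the arm holds its last target. There are 200 camera calls.

TASK

A leatherworker's stitching clamp is being dry-fitted in the jig: stand the wooden spacer upright on the jig's board in the gap between the loose cheek and the backing pads, in the middle of the thin pad, the only place where the gap is wide enough, and let go of it. Then, with the fingers on the cheek's near side, push the cheek straight towards the pads until it sits flush against the spacer and the spacer flush against the thin pad, and finish while still holding it firmly pressed there. Leave the jar, the weight and the tray alone.

Things in the scene. Friction and masses are not known exactly. Their poses are not given: they have to be found in the camera images.
- jig: fixed jig: a plywood board 190 (x) x 280 (y) x 12 mm with a dark steel fence rail, 30 x 280 mm and 30 mm high above the board, along its far (+x) edge. Origin: centre of the board's underside, on the bench; +x points from the loose cheek square to the fence, y runs along the fence, z up. The pads stand on the board against the rail, whose near face lies at x = +65 mm.
- thin_pad: fixed dark wood pad, 18 mm deep (x), 90 mm long (y), 30 mm high, on the jig's board against the rail. Origin: middle of its back (rail side) lower edge, 12 mm above the bench; axes parallel to the jig's, so its front face is at x = -18 mm. Pads sit 47 mm either side of the jig's middle; either may be left or right. In front of this one the gap to the cheek is about 31 mm at the start (27 to 35).
- thick_pad: fixed dark wood pad like the thin one but 36 mm deep: front face at x = -36 mm of its own origin (middle of the back lower edge). The gap to the cheek here is about 13 mm at the start, too narrow for the spacer.
- cheek: loose light wood slab, 55 mm deep (x), 180 mm long (y), 30 mm high, about 0.2 kg, lying on the board, its +x side to the pads, at first nearly parallel to them. Origin: centre of its underside (12 mm above the bench); near face at x = -27.5 mm, over 50 mm of bare board before it. Waxed (friction about 0.2): turns if pushed off its middle, then squares itself on the spacer under a push of 10 to 20 N.
- spacer: loose light wood spacer, about 70 g: a foot 22 mm thick (x), 60 mm long (y), 36 mm high, and above it a narrower grip tab 14 mm thick (x), 40 mm long (y), from 36 to 85 mm above the underside. Origin: centre of its underside; z up. Starts standing on the bench beside the jig, on the left or the right. A half turn about z makes no difference.
- jar: bystander: amber jar with black lid, 64 mm across, 85 mm high, standing on the bench on the other side of the jig from the spacer. Origin: centre of its underside.
- weight: bystander: dark steel weight with a knob, 68 mm across, 60 mm high, on the bench to the right beyond the jig. Origin: centre of its underside.
- tray: bystander: black open tray 90 x 130 x 40 mm on the bench to the left beyond the jig. Origin: centre of its underside.
Things that resemble listed ones, but are neither listed nor needed, are in the scene too. Leave any grey look-alike of the cheek alone.

How it is judged (in metres and radians):
On the way:
1. the spacer stands upright on the board in the gap in front of the thin pad, let go (y of spacer in the frame of thin_pad between -0.018 and 0.018 m and z of spacer in the frame of jig below 0.015 m and angle between spacer's own z axis and vertical below 0.08 rad and x of spacer in the frame of thin_pad below -0.026 m and x of spacer in the frame of cheek above 0.034 m and contact force between the fingers and spacer below 0.3 N), for 0.2 s.
At the end, for the whole second after the job is handed in: Spacer released, upright on the board, within 18 mm of the thin pad's middle, square against it; cheek flat, parallel to the pads within 0.03 rad, within 25 mm of the jig's middle lengthwise; over 2 N between fingers and cheek, cheek and spacer, spacer and thin pad; all at rest (y of spacer in the frame of thin_pad between -0.018 and 0.018 m and z of each of spacer, cheek in the frame of jig below 0.015 m and angle between spacer's own z axis and vertical below 0.08 rad and x of spacer in the frame of thin_pad between -0.0315 and -0.026 m and angle between the x axis of spacer and the x axis of jig, either way round below 0.035 rad and angle between the x axis of cheek and the x axis of jig, either way round below 0.03 rad and angle between cheek's own z axis and vertical below 0.05 rad and y of cheek in the frame of jig between -0.025 and 0.025 m and contact force between cheek and spacer above 2 N and contact force between spacer and thin_pad above 2 N and contact force between the fingers and cheek above 2 N and contact force between the fingers and spacer below 0.3 N and linear speed of each of cheek, spacer below 0.01 m/s); the arm keeps its last pose, push and grip.
It fails at once if the jar is disturbed (moved over 15 mm) (distance of jar from where it was at the start of the episode above 0.015 m).
It fails at once if the weight is disturbed (moved over 15 mm) (distance of weight from where it was at the start of the episode above 0.015 m).
It fails at once if the tray is disturbed (moved over 15 mm) (distance of tray from where it was at the start of the episode above 0.015 m).
It also fails if it takes over 58 s, if anything falls off the work surface, if the arm or the gripper's body presses on something with over 40 N, if the wrist force passes 120 N, or if a joint passes its speed limit or range.

## Working session

There is one attempt and no reset: what is moved stays moved. The work goes in short steps, Python scripts to look and compute and a shell command to move; the robot and the scene stay as the last step left them, time stands still between calls to the robot, and variables do not carry over. Pictures are saved under pics/ and viewed, about 8 in all and at most 12, crops included, and the job is handed in when it is done.

```bash
mkdir -p pics
python3 - <<'E'
from cell import state, read_camera
import cv2,numpy as np
s=state();print({k:np.round(v,3).tolist() for k,v in s.items()})
for n in("top","side"):
    c=read_camera(n);cv2.imwrite(f"pics/{n}0.png",c["img"][:,:,::-1]);print(n,c["fx"],c["fy"],c["cx"],c["cy"],np.round(c["T"],3).tolist())
E
```

```text
{'t': 0.0, 'joints': [1.234, 0.492, 1.559, -0.0, 1.092, -0.106], 'qvel': [0.001, -0.0, -0.002, 0.001, 0.0, -0.001], 'tau': [0.002, -61.265, -25.819, 0.069, 0.048, -0.0], 'eef_pos': [142.891, 608.196, 207.771], 'tcp_rot': [-3.142, 0.001, 1.34], 'ft_force': [-0.131, 0.341, 0.54], 'moment': [-0.029, -0.048, -0.035], 'opening': 1.003}
top 607.8379584064538 607.8379584064538 322.9895154058855 239.08673081090896 [[0.007, -0.982, 0.188, 270.803], [-1.0, -0.005, 0.013, -9.82], [-0.012, -0.188, -0.982, 1415.789], [0.0, 0.0, 0.0, 1.0]]
side 568.7870374422926 568.7870374422926 318.28932496409476 231.2783015603801 [[0.81, -0.451, 0.375, 57.351], [-0.586, -0.611, 0.533, -639.248], [-0.011, -0.651, -0.759, 976.962], [0.0, 0.0, 0.0, 1.0]]
```

View pics/top0.png

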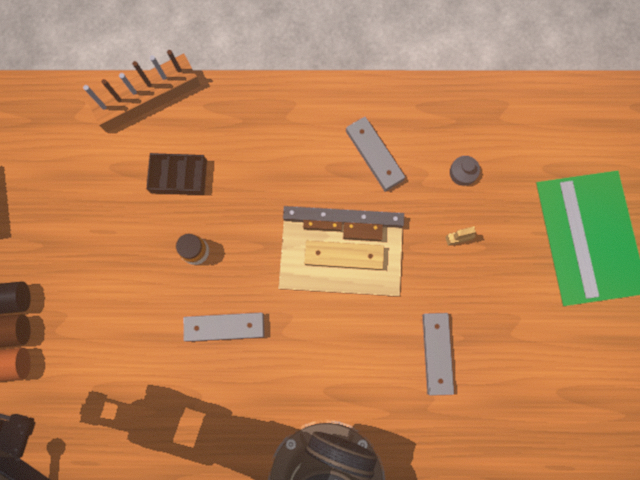

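View pics/side0.png

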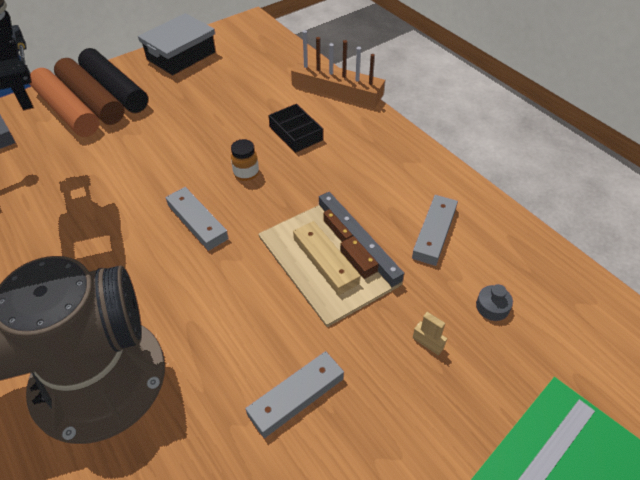

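Top view: jig at (340,250), thin pad left at (322,225), thick pad at (363,231), cheek at (344,255), spacer on the right at (462,237), jar (192,249), weight (465,170), tray (177,174). Next, an enlarged crop to get the edges.

```bash
cat > h.py <<'E'
import numpy as np,cv2
from cell import state,read_camera
def ray(c,u,v,z):
    d=np.asarray(c["T"])[:3,:3]@np.array([(u-c["cx"])/c["fx"],(v-c["cy"])/c["fy"],1]);o=np.asarray(c["T"])[:3,3]
    return o+d*(z-o[2])/d[2]
def proj(c,p):
    q=np.linalg.inv(np.asarray(c["T"]))@np.r_[p,1];return np.array([c["fx"]*q[0]/q[2]+c["cx"],c["fy"]*q[1]/q[2]+c["cy"]])
def crop(c,x0,y0,w,h,k,name):
    cv2.imwrite(name,cv2.resize(c["img"][y0:y0+h,x0:x0+w,::-1],None,fx=k,fy=k,interpolation=cv2.INTER_CUBIC))
E
python3 - <<'E'
from h import *
c=read_camera("top");im=c["img"]
a=cv2.resize(im[195:305,270:410,::-1],None,fx=4,fy=4,interpolation=cv2.INTER_CUBIC)
b=cv2.resize(im[222:252,440:490,::-1],None,fx=4.6,fy=4.6,interpolation=cv2.INTER_CUBIC)
s=read_camera("side");d=cv2.resize(s["img"][305:360,405:455,::-1],None,fx=4.6,fy=4.6,interpolation=cv2.INTER_CUBIC)
out=np.zeros((440,800,3),np.uint8);out[:440,:560]=a;out[:b.shape[0],565:565+b.shape[1]]=b;out[160:160+d.shape[0],565:565+d.shape[1]]=d
cv2.imwrite("pics/crop1.png",out)
hsv=cv2.cvtColor(im,cv2.COLOR_RGB2HSV);print(im[255,340],im[285,300],im[236,465],im[216,300],im[260,430])
E
```

```text
[236 198 124] [230 195 137] [121  88  57] [119 105 102] [217 136  78]
```

View pics/crop1.png

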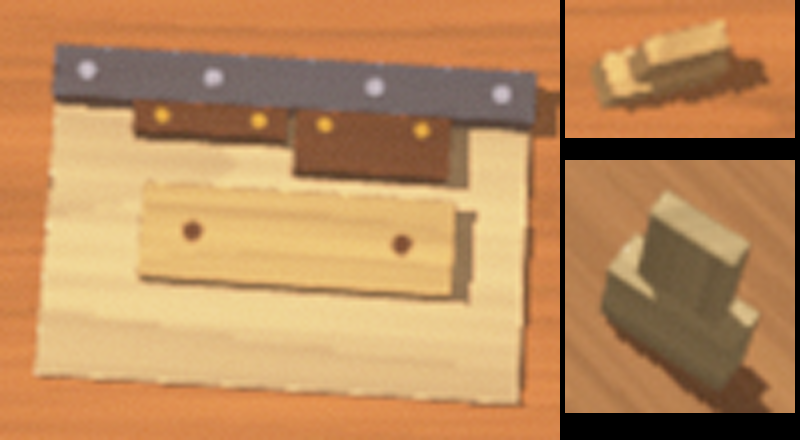

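```bash
cat >> h.py <<'E'
def A(x,y): return 270+(x+.5)/4-.5,195+(y+.5)/4-.5
def B(x,y): return 440+(x-565+.5)/4.6-.5,222+(y+.5)/4.6-.5
def D(x,y): return 405+(x-565+.5)/4.6-.5,305+(y-160+.5)/4.6-.5
E
python3 - <<'E'
from h import *
t=read_camera("top");s=read_camera("side")
def pr(n,ps): print(n,[np.round(p[:2],1).tolist() for p in ps])
g=lambda z,*q:[ray(t,*A(*p),z) for p in q]
r=g(42,(55,45),(535,73),(533,124),(53,100));pr("rail",r)
bn=g(12,(36,375),(520,404));pr("board near",bn)
ck=g(42,(143,183),(456,203),(450,293),(139,275));pr("cheek",ck)
th=g(42,(135,136),(287,143));tk=g(42,(294,175),(448,181));pr("thin",th);pr("thick",tk)
yaw=lambda L,R:np.arctan2(*(L-R)[:2][::-1])-np.pi/2
for n,a,b in(("railb",r[0],r[1]),("railf",r[3],r[2]),("board",*bn),("cheekf",ck[0],ck[1]),("cheekn",ck[3],ck[2]),("thin",*th),("thick",*tk)): print(n,"len",round(np.linalg.norm((a-b)[:2]),1),"yaw",round(yaw(a,b),4))
y=yaw(r[0],r[1]);y=np.mean([y,yaw(r[3],r[2]),yaw(*bn)])
R=np.array([[np.cos(y),-np.sin(y)],[np.sin(y),np.cos(y)]])
ex=[(r[0],95,140),(r[1],95,-140),(r[3],65,140),(r[2],65,-140),(bn[0],-95,140),(bn[1],-95,-140)]
O=[p[:2]-R@[a,b] for p,a,b in ex];print("origins",np.round(O,1).tolist());O=np.mean(O,0);print("jig",O,y)
for n,L in(("cheek",ck),("thin",th),("thick",tk)):print(n,"in jig",[np.round(R.T@(p[:2]-O),1).tolist() for p in L])
pr("spacer tab top view",[ray(t,*B(*p),85) for p in((642,45),(722,20),(728,45),(650,67))])
pr("spacer tab side view",[ray(s,*D(*p),85) for p in((668,192),(748,243),(737,262),(655,212))])
for n,q in(("jar",(190,241)),("weight",(464,163))):pr(n,[ray(t,*q,60)])
E
```

```text
rail [[612.5, 101.6], [597.0, -177.0], [566.8, -175.3], [579.7, 102.1]]
board near [[423.2, 111.2], [408.0, -168.5]]
cheek [[531.0, 49.3], [520.2, -130.4], [468.1, -126.4], [477.5, 50.9]]
thin [[558.6, 54.3], [554.9, -33.5]]
thick [[536.1, -37.5], [533.1, -126.0]]
railb len 279.0 yaw -0.0557
railf len 277.7 yaw -0.0466
board len 280.2 yaw -0.054
cheekf len 180.1 yaw -0.06
cheekn len 177.6 yaw -0.053
thin len 87.8 yaw -0.0423
thick len 88.5 yaw -0.0348
origins [[510.4, -33.3], [509.4, -32.2], [507.5, -34.3], [509.2, -32.1], [510.8, -33.5], [510.2, -33.7]]
jig [509.56518953 -33.18550076] -0.05210952782713404
cheek in jig [[17.1, 83.5], [15.7, -96.5], [-36.5, -95.2], [-36.4, 82.3]]
thin in jig [[44.4, 89.9], [45.3, 2.1]]
thick in jig [[26.8, -2.9], [28.3, -91.4]]
spacer tab top view [[544.9, -288.9], [557.5, -328.0], [545.1, -330.4], [534.1, -292.4]]
spacer tab side view [[544.7, -289.3], [553.9, -325.3], [544.3, -329.0], [534.2, -293.1]]
jar [[524.9, 311.3]]
weight [[712.2, -317.4]]
```

Both views agree: spacer near (545,-310), yaw ≈0.28; jig at (509.6,-33.2), yaw ≈-0.053; sizes fit within 2 mm. Moving off above the spacer.

```bash
python3 -m handwheel '[{"hand":0.095,"x":0.337,"y":-0.458,"z":0,"spin":-8},{"hand":0.095,"x":0.337,"y":-0.458,"z":0,"spin":-8},{"hand":0.095,"x":0.337,"y":-0.458,"z":0,"spin":-8},{"hand":0.095,"x":0.337,"y":-0.458,"z":0,"spin":-8},{"hand":0.095,"x":0.337,"y":-0.458,"z":0,"spin":-8},{"hand":0.095,"x":0.337,"y":-0.458,"z":0,"spin":-8},{"hand":0.095,"x":0.337,"y":-0.458,"z":0,"spin":-8},{"hand":0.095,"x":0.337,"y":-0.458,"z":0,"spin":-8},{"hand":0.095,"x":0.337,"y":-0.458,"z":0,"spin":-8},{"hand":0.095,"x":0.337,"y":-0.458,"z":0,"spin":-8},{"hand":0.095,"x":0.337,"y":-0.458,"z":0,"spin":-8},{"hand":0.095,"x":0.337,"y":-0.458,"z":0,"spin":-8},{"hand":0.095,"x":0.337,"y":-0.458,"z":0,"spin":-8},{"hand":0.095,"x":0.337,"y":-0.458,"z":0,"spin":-8},{"hand":0.095,"x":0.337,"y":-0.458,"z":0,"spin":-8}]'
python3 -m handwheel '[{"hand":0.095,"x":0.065,"y":-0.46,"z":0,"spin":-4.15},{"hand":0.095,"x":0.065,"y":-0.46,"z":0,"spin":-4.15},{"hand":0.095,"x":0.065,"y":-0.46,"z":0,"spin":-4.15},{"hand":0.095,"x":0.065,"y":-0.46,"z":0,"spin":-4.15},{"hand":0.095,"x":0.065,"y":-0.46,"z":0,"spin":-4.15},{"hand":0.095,"x":0.065,"y":-0.46,"z":0,"spin":-4.15},{"hand":0.095,"x":0.065,"y":-0.46,"z":0,"spin":-4.15},{"hand":0.095,"x":0.065,"y":-0.46,"z":0,"spin":-4.15},{"hand":0.095,"x":0.065,"y":-0.46,"z":0,"spin":-4.15},{"hand":0.095,"x":0.065,"y":-0.46,"z":0,"spin":-4.15},{"hand":0.095,"x":0.065,"y":-0.46,"z":0,"spin":-4.15},{"hand":0.095,"x":0.065,"y":-0.46,"z":0,"spin":-4.15},{"hand":0.095,"x":0.065,"y":-0.46,"z":0,"spin":-4.15},{"hand":0.095,"x":0.065,"y":-0.46,"z":0,"spin":-4.15},{"hand":0.095,"x":0.065,"y":-0.46,"z":0,"spin":-4.15}]'
python3 - <<'E'
from h import *
c=read_camera("wrist");cv2.imwrite("pics/w1.png",c["img"][:,:,::-1])
print(state()["eef_pos"],state()["tcp_rot"],np.round(c["T"],3).tolist(),[proj(c,(545,-310,z)) for z in(85,36)])
E
```

```text
t: 1.55
eef_pos: [482.6, 147.0, 208.3]
tcp_rot: [3.141, -0.001, 0.638]
ft_force: [-0.2, -0.5, 0.2]
opening: 0.997
t: 2.8
eef_pos: [544.9, -307.9, 208.4]
tcp_rot: [-3.141, 0.0, 0.281]
ft_force: [0.2, 0.5, -0.2]
opening: 1.0
[ 545.04449767 -307.82119117  208.57998024] [-3.14130050e+00 -7.47932129e-05  2.81255319e-01] [[0.961, 0.265, 0.08, 522.747], [0.277, -0.919, -0.279, -227.268], [-0.0, 0.291, -0.957, 385.01], [0.0, 0.0, 0.0, 1.0]] [array([319.88622407, 238.19663552]), array([320.10517932, 225.68354236])]
```

View pics/w1.png

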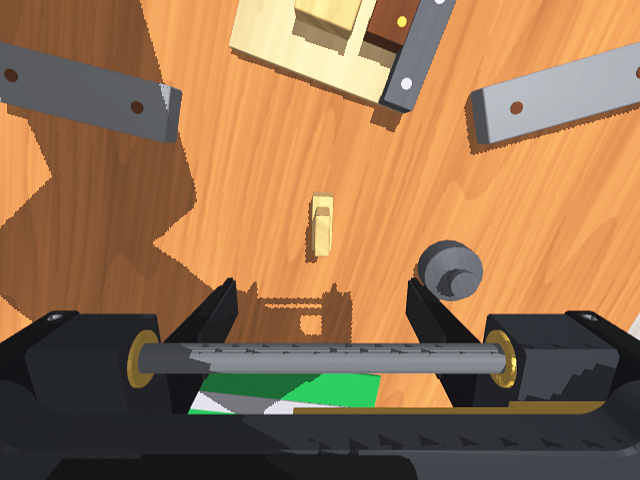

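Wrist view: spacer tab top at (318–330, 218–256), centre (323,237), versus predicted (320,238) — within ~2 mm; jaws aligned. The weight is clear at (450,270). Descend and grip.

```bash
python3 -m handwheel '[{"hand":0.095,"x":0.001,"y":0,"z":-0.04,"spin":0},{"hand":0.095,"x":0.001,"y":0,"z":-0.08,"spin":0},{"hand":0.095,"x":0.001,"y":0,"z":-0.115,"spin":0},{"hand":0.095,"x":0.001,"y":0,"z":-0.14,"spin":0},{"hand":0.095,"x":0.001,"y":0,"z":-0.148,"spin":0},{"hand":0.095,"x":0.001,"y":0,"z":-0.148,"spin":0},{"hand":0.095,"x":0.001,"y":0,"z":-0.148,"spin":0},{"hand":0.0,"x":0.001,"y":0,"z":-0.148,"spin":0},{"hand":0.0,"x":0.001,"y":0,"z":-0.148,"spin":0},{"hand":0.0,"x":0.001,"y":0,"z":-0.148,"spin":0},{"hand":0.0,"x":0.001,"y":0,"z":-0.148,"spin":0},{"hand":0.0,"x":0.001,"y":0,"z":-0.148,"spin":0},{"hand":0.0,"x":0.001,"y":0,"z":-0.148,"spin":0},{"hand":0.0,"x":0.001,"y":0,"z":-0.148,"spin":0},{"hand":0.0,"x":0.001,"y":0,"z":-0.148,"spin":0},{"hand":0.0,"x":0.001,"y":0,"z":-0.148,"spin":0},{"hand":0.0,"x":0.001,"y":0,"z":-0.148,"spin":0}]'
```

```text
t: 4.27
eef_pos: [545.9, -309.6, 60.3]
tcp_rot: [-3.141, 0.0, 0.28]
ft_force: [0.2, -0.4, 1.5]
opening: 0.353
```

```bash
python3 -m handwheel '[{"hand":0.0},{"hand":0.0},{"hand":0.0},{"hand":0.0},{"hand":0.0},{"hand":0.0},{"hand":0.0},{"hand":0.0}]'
```

```text
invalid input
```

```bash
python3 -m handwheel '[{"hand":0.0,"x":0,"y":0,"z":0,"spin":0},{"hand":0.0,"x":0,"y":0,"z":0,"spin":0},{"hand":0.0,"x":0,"y":0,"z":0,"spin":0},{"hand":0.0,"x":0,"y":0,"z":0,"spin":0},{"hand":0.0,"x":0,"y":0,"z":0,"spin":0},{"hand":0.0,"x":0,"y":0,"z":0,"spin":0},{"hand":0.0,"x":0,"y":0,"z":0,"spin":0},{"hand":0.0,"x":0,"y":0,"z":0,"spin":0}]'
```

```text
t: 4.93
eef_pos: [545.9, -309.5, 60.3]
tcp_rot: [-3.142, -0.0, 0.28]
ft_force: [-0.6, 0.5, -0.7]
opening: 0.148
```

Tab gripped (14 mm). Lift and carry above the gap.

```bash
python3 -m handwheel '[{"hand":0.0,"x":0,"y":0,"z":0.03,"spin":0},{"hand":0.0,"x":0,"y":0,"z":0.06,"spin":0},{"hand":0.0,"x":0,"y":0.02,"z":0.08,"spin":-1},{"hand":0.0,"x":0,"y":0.05,"z":0.08,"spin":-2},{"hand":0.0,"x":-0.001,"y":0.09,"z":0.08,"spin":-3},{"hand":0.0,"x":-0.0024,"y":0.125,"z":0.08,"spin":-3.82},{"hand":0.0,"x":-0.0024,"y":0.16,"z":0.08,"spin":-3.82},{"hand":0.0,"x":-0.0024,"y":0.195,"z":0.08,"spin":-3.82},{"hand":0.0,"x":-0.0024,"y":0.23,"z":0.08,"spin":-3.82},{"hand":0.0,"x":-0.0024,"y":0.265,"z":0.08,"spin":-3.82},{"hand":0.0,"x":-0.0024,"y":0.295,"z":0.08,"spin":-3.82},{"hand":0.0,"x":-0.0024,"y":0.315,"z":0.08,"spin":-3.82},{"hand":0.0,"x":-0.0024,"y":0.3215,"z":0.08,"spin":-3.82},{"hand":0.0,"x":-0.0024,"y":0.3215,"z":0.08,"spin":-3.82},{"hand":0.0,"x":-0.0024,"y":0.3215,"z":0.08,"spin":-3.82},{"hand":0.0,"x":-0.0024,"y":0.3215,"z":0.08,"spin":-3.82}]'
python3 - <<'E'
from h import *
c=read_camera("wrist");cv2.imwrite("pics/w2.png",c["img"][:,:,::-1])
y=-.053;R=np.array([[np.cos(y),-np.sin(y)],[np.sin(y),np.cos(y)]]);O=np.array([509.6,-33.2])
w=lambda a,b,z:proj(c,np.r_[O+R@[a,b],z]).round(1).tolist()
print(state()["eef_pos"],"pad front",w(47,2,42),w(47,92,42),"cheek front",w(16.5,-96.5,42),w(16.5,83.5,42))
e=np.array(state()["eef_pos"][:2])
print("foot corners at z",[proj(c,np.r_[e+R@[a,b],116-36+0]).round(0).tolist() for a in(-11,11) for b in(-30,30)])
E
```

```text
t: 6.27
eef_pos: [543.6, 10.9, 140.3]
tcp_rot: [3.141, -0.0, -0.054]
ft_force: [0.2, 0.7, -0.3]
opening: 0.143
[543.65466072  10.79611773 140.33318153] pad front [337.9, 290.7] [339.3, 190.3] cheek front [305.7, 382.2] [302.4, 200.6]
foot corners at z [[307.0, 295.0], [305.0, 220.0], [335.0, 295.0], [336.0, 220.0]]
```

View pics/w2.png

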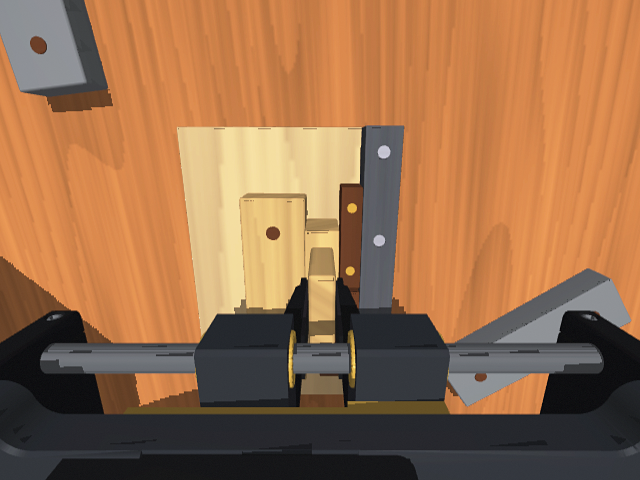

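Picture: spacer foot (305–340, 220–232) over the gap between cheek edge (~306) and thin pad (~340). Close crop for the fit.

Run:
```python
from h import *
c=read_camera("wrist");crop(c,230,175,180,125,4.4,"pics/w3.png");np.set_printoptions(linewidth=200)
y=-.053;R=np.array([[np.cos(y),-np.sin(y)],[np.sin(y),np.cos(y)]]);O=np.array([509.6,-33.2])
for b in(75,60):
    print([(a,proj(c,np.r_[O+R@[a,b],42]).round(1).tolist()) for a in(16.5,31.5,47)])
e=np.array(state()["eef_pos"][:2])
for z in(80,116):print(z,[proj(c,np.r_[e+R@[a,30],z]).round(1).tolist() for a in(-11,11)])
print(state()["eef_pos"])
```

```text
[(16.5, [302.5, 210.6]), (31.5, [320.5, 210.6]), (47, [339.0, 210.6])]
[(16.5, [302.9, 228.1]), (31.5, [320.5, 228.0]), (47, [338.8, 228.0])]
80 [[305.4, 219.9], [335.7, 219.9]]
116 [[302.7, 232.8], [338.0, 232.7]]
[543.64200484  10.79649064 140.30582223]
```

View pics/w3.png

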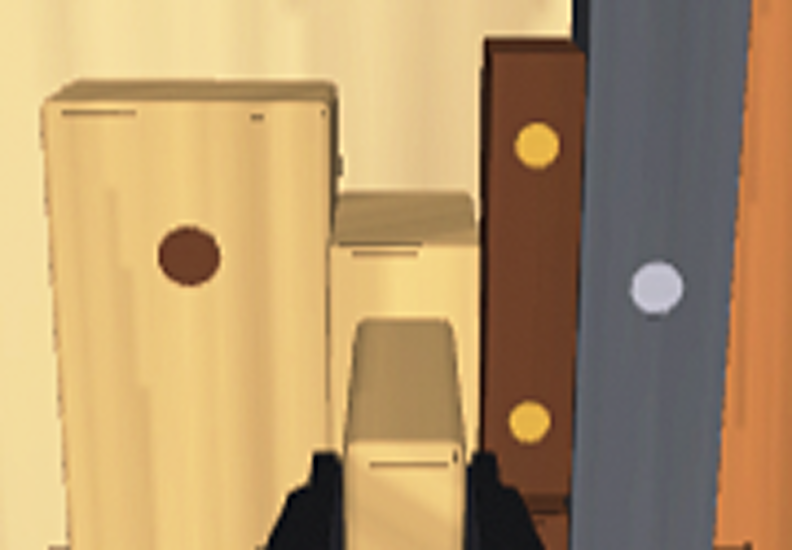

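Crop: gap edges at x≈305.2 (cheek) and 340 (pad), foot bottom centred at ≈322 vs gap centre 322.6; pad end and foot end both ~+2–3 mm in y. Shift +0.5 mm x, +1.5 mm y, and lower.

```bash
python3 -m handwheel '[{"hand":0.0,"x":0.0005,"y":0.0015,"z":-0.01,"spin":0},{"hand":0.0,"x":0.0005,"y":0.0015,"z":-0.02,"spin":0},{"hand":0.0,"x":0.0005,"y":0.0015,"z":-0.03,"spin":0},{"hand":0.0,"x":0.0005,"y":0.0015,"z":-0.04,"spin":0},{"hand":0.0,"x":0.0005,"y":0.0015,"z":-0.05,"spin":0},{"hand":0.0,"x":0.0005,"y":0.0015,"z":-0.058,"spin":0},{"hand":0.0,"x":0.0005,"y":0.0015,"z":-0.063,"spin":0},{"hand":0.0,"x":0.0005,"y":0.0015,"z":-0.066,"spin":0},{"hand":0.0,"x":0.0005,"y":0.0015,"z":-0.0675,"spin":0},{"hand":0.0,"x":0.0005,"y":0.0015,"z":-0.0675,"spin":0},{"hand":0.0,"x":0.0005,"y":0.0015,"z":-0.0675,"spin":0},{"hand":0.0,"x":0.0005,"y":0.0015,"z":-0.0675,"spin":0}]'
```

```text
t: 7.37
eef_pos: [544.3, 13.5, 73.3]
tcp_rot: [3.142, -0.001, -0.054]
ft_force: [0.3, 0.4, -0.9]
opening: 0.144
```

```bash
python3 -m handwheel '[{"hand":0.0,"x":0,"y":0,"z":-0.001,"spin":0},{"hand":0.0,"x":0,"y":0,"z":-0.001,"spin":0},{"hand":0.0,"x":0,"y":0,"z":-0.001,"spin":0},{"hand":0.05,"x":0,"y":0,"z":-0.001,"spin":0},{"hand":0.05,"x":0,"y":0,"z":-0.001,"spin":0},{"hand":0.05,"x":0,"y":0,"z":-0.001,"spin":0},{"hand":0.05,"x":0,"y":0,"z":-0.001,"spin":0},{"hand":0.05,"x":0,"y":0,"z":-0.001,"spin":0},{"hand":0.05,"x":0,"y":0,"z":-0.001,"spin":0},{"hand":0.05,"x":0,"y":0,"z":-0.001,"spin":0},{"hand":0.05,"x":0,"y":0,"z":-0.001,"spin":0},{"hand":0.05,"x":0,"y":0,"z":-0.001,"spin":0}]'
python3 - <<'E'
from h import *
c=read_camera("top");s=read_camera("side");w=read_camera("wrist")
out=np.zeros((480,800,3),np.uint8)
a=cv2.resize(w["img"][175:300,230:410,::-1],None,fx=2.5,fy=2.5);out[:a.shape[0],:a.shape[1]]=a
b=cv2.resize(s["img"][180:300,270:410,::-1],None,fx=2.4,fy=2.4);out[:b.shape[0],455:455+b.shape[1]]=b
cv2.imwrite("pics/p4.png",out)
E
```

```text
t: 8.37
eef_pos: [544.0, 13.4, 71.8]
tcp_rot: [3.142, -0.0, -0.054]
ft_force: [-0.7, 0.7, 0.7]
opening: 0.525
```

View pics/p4.png

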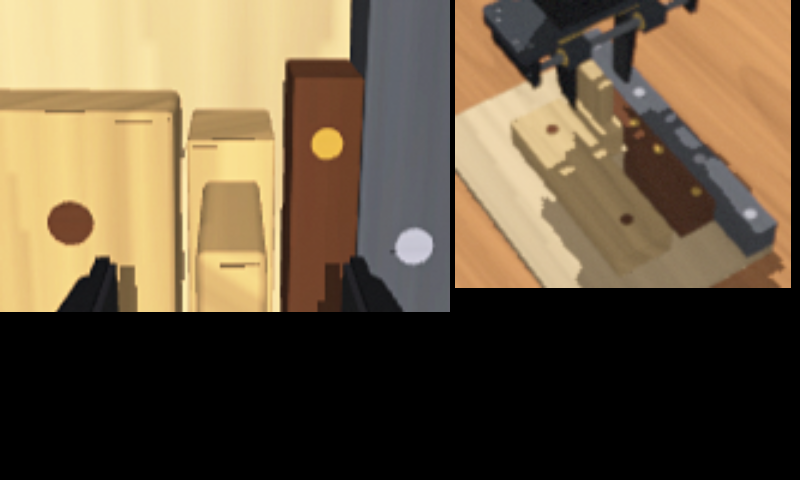

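Spacer stands free and square in the gap in front of the thin pad, with clearance both sides. Lift, turn 90° and go behind the cheek.

```bash
python3 -m handwheel '[{"hand":0.05,"x":0,"y":0,"z":0.015,"spin":0},{"hand":0.05,"x":0,"y":0,"z":0.04,"spin":0},{"hand":0.05,"x":0,"y":0,"z":0.07,"spin":0},{"hand":0.08,"x":-0.02,"y":-0.01,"z":0.09,"spin":1.4},{"hand":0.08,"x":-0.05,"y":-0.02,"z":0.09,"spin":2.8},{"hand":0.08,"x":-0.08,"y":-0.023,"z":0.09,"spin":4.2},{"hand":0.08,"x":-0.095,"y":-0.0235,"z":0.09,"spin":5.6},{"hand":0.08,"x":-0.095,"y":-0.0235,"z":0.09,"spin":7},{"hand":0.08,"x":-0.095,"y":-0.0235,"z":0.09,"spin":8.4},{"hand":0.08,"x":-0.095,"y":-0.0235,"z":0.09,"spin":9.8},{"hand":0.08,"x":-0.095,"y":-0.0235,"z":0.09,"spin":11.2},{"hand":0.08,"x":-0.095,"y":-0.0235,"z":0.09,"spin":12.6},{"hand":0.08,"x":-0.095,"y":-0.0235,"z":0.09,"spin":14},{"hand":0.08,"x":-0.095,"y":-0.0235,"z":0.09,"spin":15.4},{"hand":0.08,"x":-0.095,"y":-0.0235,"z":0.09,"spin":16.8},{"hand":0.08,"x":-0.095,"y":-0.0235,"z":0.09,"spin":18},{"hand":0.08,"x":-0.095,"y":-0.0235,"z":0.09,"spin":18},{"hand":0.08,"x":-0.095,"y":-0.0235,"z":0.09,"spin":18},{"hand":0.08,"x":-0.095,"y":-0.0235,"z":0.09,"spin":18}]'
```

```text
t: 10.1
eef_pos: [449.0, -10.0, 161.9]
tcp_rot: [3.142, -0.0, 1.514]
ft_force: [-0.2, 0.1, -0.4]
opening: 0.845
```

```bash
python3 -m handwheel '[{"hand":0.08,"x":0,"y":0,"z":-0.035,"spin":0},{"hand":0.08,"x":0,"y":0,"z":-0.07,"spin":0},{"hand":0.08,"x":0,"y":0,"z":-0.095,"spin":0},{"hand":0.08,"x":0,"y":0,"z":-0.112,"spin":0},{"hand":0.08,"x":0,"y":0,"z":-0.122,"spin":0},{"hand":0.08,"x":0,"y":0,"z":-0.127,"spin":0},{"hand":0.08,"x":0,"y":0,"z":-0.127,"spin":0},{"hand":0.08,"x":0,"y":0,"z":-0.127,"spin":0},{"hand":0.08,"x":0,"y":0,"z":-0.127,"spin":0}]'
python3 - <<'E'
from h import *
c=read_camera("top");s=read_camera("side")
out=np.zeros((560,800,3),np.uint8)
a=cv2.resize(c["img"][200:300,275:410,::-1],None,fx=3,fy=3);out[:a.shape[0],:a.shape[1]]=a
b=cv2.resize(s["img"][170:330,240:410,::-1],None,fx=2.3,fy=2.3);out[:b.shape[0],408:408+b.shape[1]]=b
cv2.imwrite("pics/p5.png",out)
E
```

```text
t: 10.85
eef_pos: [449.4, -10.1, 35.6]
tcp_rot: [3.14, 0.0, 1.516]
ft_force: [0.5, -1.1, -0.2]
opening: 0.841
```

View pics/p5.png

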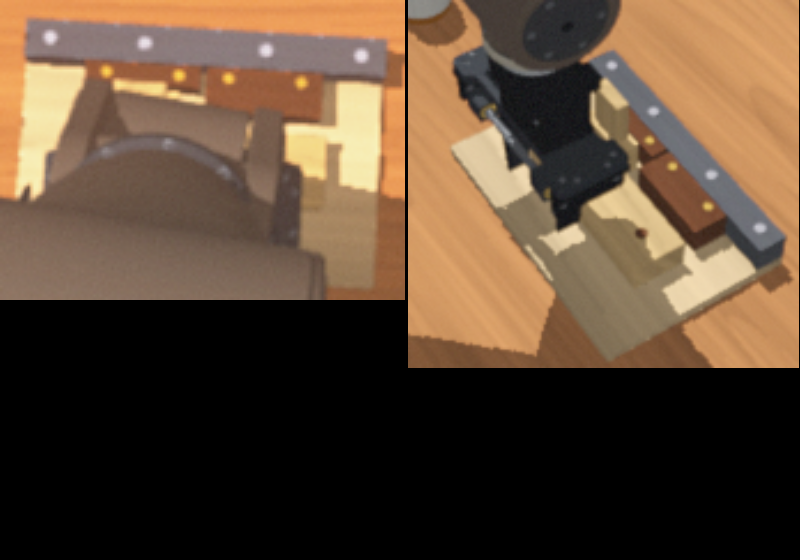

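Fingers are down on the near side of the cheek, spacer still upright. Push squarely, slowly.

```bash
python3 -m handwheel '[{"hand":0.08,"x":0.004,"y":-0.0002,"z":0,"spin":0},{"hand":0.08,"x":0.008,"y":-0.0004,"z":0,"spin":0},{"hand":0.08,"x":0.010,"y":-0.0005,"z":0,"spin":0},{"hand":0.08,"x":0.011,"y":-0.0006,"z":0,"spin":0},{"hand":0.08,"x":0.012,"y":-0.0006,"z":0,"spin":0},{"hand":0.08,"x":0.013,"y":-0.0007,"z":0,"spin":0},{"hand":0.08,"x":0.014,"y":-0.0007,"z":0,"spin":0},{"hand":0.08,"x":0.015,"y":-0.0008,"z":0,"spin":0},{"hand":0.08,"x":0.016,"y":-0.0008,"z":0,"spin":0},{"hand":0.08,"x":0.017,"y":-0.0009,"z":0,"spin":0},{"hand":0.08,"x":0.018,"y":-0.0009,"z":0,"spin":0},{"hand":0.08,"x":0.019,"y":-0.001,"z":0,"spin":0},{"hand":0.08,"x":0.020,"y":-0.001,"z":0,"spin":0},{"hand":0.08,"x":0.020,"y":-0.001,"z":0,"spin":0},{"hand":0.08,"x":0.020,"y":-0.001,"z":0,"spin":0}]'
```

```text
t: 12.2
eef_pos: [469.2, -11.1, 34.9]
tcp_rot: [3.141, -0.0, 1.517]
ft_force: [-0.5, 0.6, -0.4]
opening: 0.841
```

```bash
python3 -m handwheel '[{"hand":0.08,"x":0.0005,"y":0,"z":0,"spin":0},{"hand":0.08,"x":0.001,"y":0,"z":0,"spin":0},{"hand":0.08,"x":0.0015,"y":0,"z":0,"spin":0},{"hand":0.08,"x":0.002,"y":-0.0001,"z":0,"spin":0},{"hand":0.08,"x":0.002,"y":-0.0001,"z":0,"spin":0},{"hand":0.08,"x":0.002,"y":-0.0001,"z":0,"spin":0}]'
```

```text
t: 12.7
eef_pos: [470.1, -11.0, 34.7]
tcp_rot: [-3.139, -0.0, 1.517]
ft_force: [-4.9, 0.4, 1.2]
opening: 0.844
```

Contact with 5 N: the stack is closed. Now back off 5 mm and re-push in line with the spacer with narrower fingers, so the cheek seats on the spacer itself.

```bash
python3 -m handwheel '[{"hand":0.08,"x":-0.004,"y":0,"z":0,"spin":0},{"hand":0.03,"x":-0.007,"y":0,"z":0,"spin":0},{"hand":0.03,"x":-0.007,"y":0.01,"z":0,"spin":0},{"hand":0.03,"x":-0.006,"y":0.02,"z":0,"spin":0},{"hand":0.03,"x":-0.0056,"y":0.027,"z":0,"spin":0},{"hand":0.03,"x":-0.0056,"y":0.027,"z":0,"spin":0},{"hand":0.03,"x":-0.0056,"y":0.027,"z":0,"spin":0},{"hand":0.03,"x":-0.0056,"y":0.027,"z":0,"spin":0},{"hand":0.03,"x":-0.0056,"y":0.027,"z":0,"spin":0},{"hand":0.03,"x":-0.0056,"y":0.027,"z":0,"spin":0},{"hand":0.03,"x":-0.0056,"y":0.027,"z":0,"spin":0},{"hand":0.03,"x":-0.0056,"y":0.027,"z":0,"spin":0}]'
python3 - <<'E'
from h import *
s=read_camera("side");c=read_camera("wrist")
out=np.zeros((480,800,3),np.uint8)
b=cv2.resize(s["img"][180:310,270:410,::-1],None,fx=2.8,fy=2.8,interpolation=cv2.INTER_CUBIC);out[:b.shape[0],:b.shape[1]]=b
a=cv2.resize(c["img"][:,:,::-1],None,fx=.62,fy=.62);out[:a.shape[0],400:400+a.shape[1]]=a
cv2.imwrite("pics/p6.png",out);print(state()["ft_force"],state()["moment"])
E
```

```text
t: 13.7
eef_pos: [465.5, 15.7, 34.8]
tcp_rot: [-3.142, -0.0, 1.517]
ft_force: [-0.6, -0.3, -0.6]
opening: 0.32
[-0.89096719 -0.26791215  0.6265863 ] [ 0.0479236  -0.00846794  0.02243763]
```

View pics/p6.png

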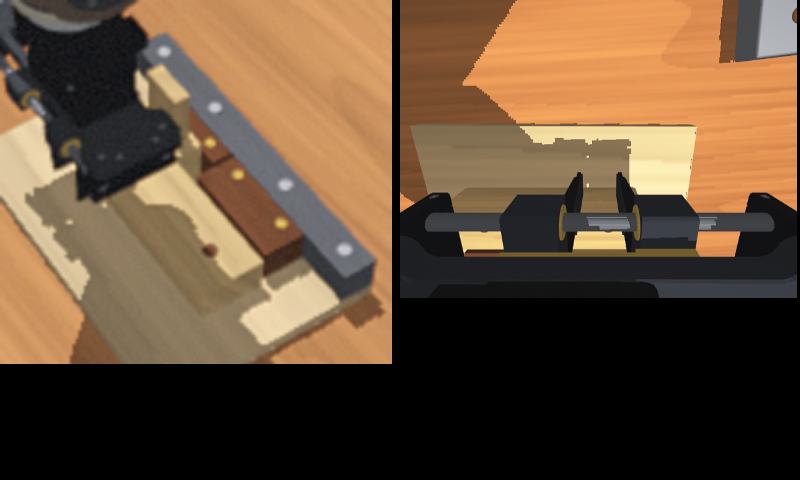

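Cheek lies parallel to the thick pad with an even gap of a few mm, spacer upright. Push in line.

```bash
python3 -m handwheel '[{"hand":0.03,"x":0.002,"y":-0.0001,"z":0,"spin":0},{"hand":0.03,"x":0.004,"y":-0.0002,"z":0,"spin":0},{"hand":0.03,"x":0.005,"y":-0.0003,"z":0,"spin":0},{"hand":0.03,"x":0.006,"y":-0.0003,"z":0,"spin":0},{"hand":0.03,"x":0.0065,"y":-0.0003,"z":0,"spin":0},{"hand":0.03,"x":0.007,"y":-0.0004,"z":0,"spin":0},{"hand":0.03,"x":0.0075,"y":-0.0004,"z":0,"spin":0},{"hand":0.03,"x":0.008,"y":-0.0004,"z":0,"spin":0},{"hand":0.03,"x":0.008,"y":-0.0004,"z":0,"spin":0},{"hand":0.03,"x":0.008,"y":-0.0004,"z":0,"spin":0},{"hand":0.03,"x":0.008,"y":-0.0004,"z":0,"spin":0},{"hand":0.03,"x":0.008,"y":-0.0004,"z":0,"spin":0}]'
```

```text
t: 14.8
eef_pos: [471.7, 15.6, 34.6]
tcp_rot: [-3.138, -0.0, 1.517]
ft_force: [-7.5, 1.2, 3.4]
opening: 0.314
```

```bash
python3 -m handwheel '[{"hand":0.03,"x":0.0005,"y":0,"z":0,"spin":0},{"hand":0.03,"x":0.001,"y":-0.0001,"z":0,"spin":0},{"hand":0.03,"x":0.0015,"y":-0.0001,"z":0,"spin":0},{"hand":0.03,"x":0.002,"y":-0.0001,"z":0,"spin":0},{"hand":0.03,"x":0.002,"y":-0.0001,"z":0,"spin":0},{"hand":0.03,"x":0.002,"y":-0.0001,"z":0,"spin":0},{"hand":0.03,"x":0.002,"y":-0.0001,"z":0,"spin":0},{"hand":0.03,"x":0.002,"y":-0.0001,"z":0,"spin":0},{"hand":0.03,"x":0.002,"y":-0.0001,"z":0,"spin":0}]'
python3 - <<'E'
from h import *
s=read_camera("side");c=read_camera("top")
out=np.zeros((500,800,3),np.uint8)
b=cv2.resize(s["img"][190:300,290:410,::-1],None,fx=4.4,fy=4.4,interpolation=cv2.INTER_CUBIC);out[:b.shape[0],:b.shape[1]]=b
a=cv2.resize(c["img"][200:300,275:410,::-1],None,fx=1.9,fy=1.9);out[:a.shape[0],532:532+a.shape[1]]=a
cv2.imwrite("pics/p7.png",out);print(state()["ft_force"],state()["moment"])
E
```

```text
t: 15.55
eef_pos: [472.0, 15.7, 34.4]
tcp_rot: [-3.134, -0.0, 1.517]
ft_force: [-14.1, 0.6, 5.9]
opening: 0.318
[-13.21718997   0.12360426   5.24059655] [ 0.06053212  2.50027747 -0.06544601]
```

View pics/p7.png

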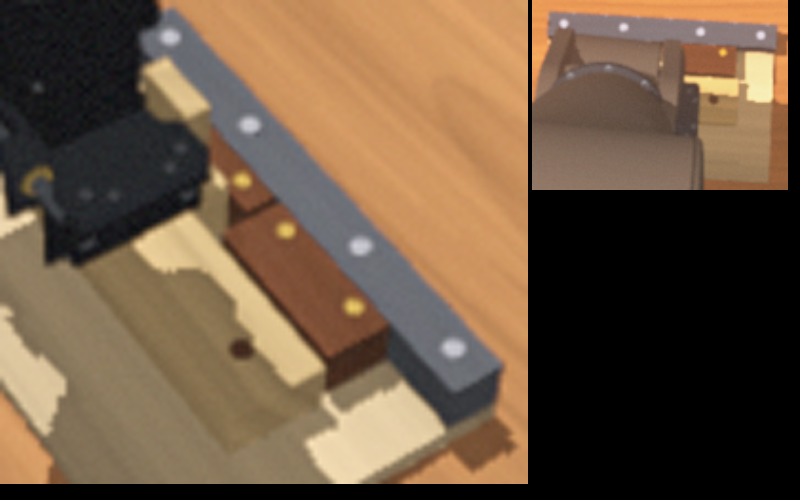

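Cheek close to the thick pad with a thin gap, spacer upright and pressed, 13–14 N. Measure the parallelism numerically from the side view before handing in.

Run:
```python
from h import *
s=read_camera("side");im=cv2.GaussianBlur(s["img"],(0,0),.6).astype(float)
P=[];Q=[];Y=-.053
for v in range(250,273):   # cheek far top edge against brown pad; rail back top edge against bench
    row=im[v]; xs=np.arange(640)
    g=row[:,0]  # red
    a=int(290+(200+(v-238)*4.4*125/160 *1.0)/4.4)
    u0=335+(v-239)*.78
    lo=int(u0)-6;seg=np.diff(g[lo:lo+14]);k=seg.argmin()
    if 0<k<len(seg)-1:
        d=(seg[k-1]-seg[k+1])/(2*(seg[k-1]+seg[k+1]-2*seg[k]));P.append((lo+k+.5+d,v,seg[k]))
for v in range(205,268):
    u0=331+(v-193)*72/80; lo=int(u0)-6;seg=np.diff(im[v,lo:lo+14,0]-im[v,lo:lo+14,2]);k=seg.argmax()
    if 0<k<len(seg)-1:
        d=(seg[k-1]-seg[k+1])/(2*(seg[k-1]+seg[k+1]-2*seg[k]));Q.append((lo+k+.5+d,v,seg[k]))
for n,L in(("cheek",P),("rail back",Q)):
    W=np.array([ray(s,u,v,42)[:2] for u,v,_ in L]);vx,vy,x0,y0=cv2.fitLine(W.astype(np.float32),cv2.DIST_HUBER,0,.01,.01).ravel()
    r=(W-[x0,y0])@[-vy,vx]
    R=np.array([[np.cos(Y),-np.sin(Y)],[np.sin(Y),np.cos(Y)]])
    print(n,len(L),"yaw",round(float(np.arctan(-vx/vy)),4),"res",round(float(np.median(abs(r))),2),"jig xy mid",((np.array([x0,y0])-[509.6,-33.2])@R).round(1),"ends",W[0].round(1),W[-1].round(1))
print(state()["ft_force"],state()["t"])
```

```text
cheek 23 yaw -0.0532 res 0.15 jig xy mid [ 23.3 -50. ] ends [531.7 -56.6] [ 528.  -125.2]
rail back 63 yaw -0.0573 res 0.15 jig xy mid [ 93.1 -17.5] ends [607.5  49.1] [ 595.5 -159.1]
[-13.99888594   1.11947414   5.69754051] 15.7
```

Cheek is parallel to the rail within 0.004 rad. Its front face is 69.8 mm from the rail's back, against 70.0 mm expected for a fully closed stack. The push is steady at 14 N, so I'm handing in.

Run:
```python
from cell import state,job_done
print(job_done());print(state()["t"],state()["ft_force"])
```

```text
the job is handed in; nothing more can be done
None
the job is handed in; nothing more can be done
```

I stood the spacer upright in the gap in front of the middle of the thin pad and let go of it. I then pushed the cheek square against it and handed the job in at about 15.7 s, still pressing with about 14 N.

**First push:** I pushed with the fingers spread wide to keep the cheek square. I then backed off and pushed again with narrower fingers in line with the spacer.

**Last checks:**
- **Cheek angle:** the cheek was parallel to the rail within about 0.004 rad.
- **Cheek position:** its front face was 69.8 mm from the rail's back edge, where a fully closed stack gives 70.0 mm.
- **Spacer:** it was upright in the last picture, with the fingers only on the cheek.
- **Jar, weight and tray:** the arm never went near them while low. I did not re-measure their positions at the end.

**Not checked or slightly off:**
- The contact forces between cheek, spacer and pad were inferred from the wrist force, not measured directly.
- The wrist also showed about 5.5 N upward, probably finger friction on the cheek.
- The cheek's lengthwise position of about -6 mm comes from the first pictures and was not re-measured after the push.
- The wrist and top cameras disagreed by 2 to 3 mm along the fence, which is well inside the 18 mm tolerance.
- One move command was refused for missing fields and had no effect.

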